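# Turn the reagent carousel until the blue-capped bottle is at the front

### The arm

A 6-joint arm with a two-finger parallel gripper is mounted at the origin on the work surface. World frame = base frame: x ahead of the robot, y to its left, z up, the work surface at z = 0. Lengths are in m, angles in rad, forces in N, time in s.
With the tool pointing down it reaches from about 0.25 to 0.775 m from the base axis. Payload 8.9 kg.
Tool frame: the origin (TCP) lies at the very end of the fingers, on their centre line; the grasp point (between the pads) lies 19 mm behind it; z points along the fingers, y is the direction in which the jaws open and shut (so a half turn about z gives the same grasp; the last joint's range is limited). The gripper opens to 85 mm and grips with 20 to 120 N. Pads are 22 mm wide; open, the fingers measure 114 mm over their backs; the gripper's body (76 mm by 85 mm) begins 54 mm behind the grasp point. The pads swing forward as they close: fully open they stand 13 mm farther back than shut.
Start: joints at [-1.24, 0.291, -0.153, 1.127, 0, 1.431], TCP at [0.238, -0.468, 0.231] pointing down, gripper open.
Joint ranges: [-2.52, 2.52], [-0.91, 1.74], [-1.3, 1.37], [-1.96, 2.02], [-1.52, 1.47], [-3.14, 3.14]. Speed limits (rad/s): [2.22, 2.22, 2.79, 3.14, 3.14, 3.14].

### API

Orientations are given as a unit quaternion [w, x, y, z].
In Python, from workcell import get_obs, capture, calibration, close_job gives the robot as it stands.
- The arm moves only by the tool step_arm, never from a script. Its argument "moves" is a list that holds one entry, the list of rows, each a list of 5 numbers: the opening, from -1 (shut) to 1 (fully open), then the shift along the tool's x, y, z in m, then the turn about the tool's z in degrees. In form: [[[claw, tx, ty, tz, roll], ...]]. A call has 1 to 20 rows; each row shifts and turns the pose as measured when the row begins, along the tool's axes as they then stand; what a row does not reach is not made up. A row lasts 1/8 s, in which the tool goes at most 62.5 mm and 10.7 degrees, less where a joint would pass 70% of its speed; a pose out of reach is approached as far as the arm can. A call with a gripper value outside its range is refused whole. The fingers move at their own pace and stop on an object; the grip force is fixed at half the most. Time passes only in rows, so rows that do not move let the fingers close. It gives the time, the measured TCP pose, the force and the opening at its end, in the units of the state.
- get_obs(): the state, without advancing time (a new reading comes with each control period).
- capture(name): name is "side" or "top" or "wrist"; returns the picture (480x640x3 uint8, red, green, blue); there is no depth.
- calibration(name): a dict with "intrinsics" (3x3 intrinsics, pixels), "k1" (the pictures are not rectified: a ray, as slopes to the right and down, at radius r is drawn at 1 + k1 r^2 times it, then the intrinsics apply), "R" (3x3) and "t" (3): a world point X has camera coordinates R X + t; the wrist camera has in their place "T_tool_cam" (4x4, takes a point from camera to tool coordinates, whose origin is the TCP and whose axes are the flange's). Camera axes: x right, y down, z forward; pixel columns grow to the right and rows downward; lengths in m; the calibration is good to about 2 mm. A picture is of the moment at which its call begins: read the wrist's pose just before it. calibration takes no time and is no camera call.
- close_job(): hands the job in, once; it reports no verdict.
The state is a dict: "t": time; "q": joint angles; "qd": joint speeds; "joint_efforts": joint torques, N m; "position": TCP position; "orientation": TCP orientation; "contact_force": force on the tool from outside, world axes, zero at the start; "ft_torque": the same for the moment, N m; "gripper_width": finger opening in m.
Only numpy, scipy, OpenCV 4.12 (cv2) and the standard library are available. Lean on these libraries where they do the work, as an engineer would, in place of code of your own. Each camera call takes 0.05 s, during which the arm holds its last target. There are 200 camera calls.

### The job

Turn the reagent carousel by pushing its scalloped rim with the fingertips until the bottle with the blue cap stands at the front, squarely at the orange arrow before the white tile. Turn it smoothly, without flicking it; do not grip, lift or push on any of the bottles, leave everything else on the bench where it is, and let go with the carousel at rest.

Things in the scene. Friction and masses are not known exactly. Their poses are not given: they have to be found in the camera images.
- carousel (a joint): turning angle of the carousel's rotor in rad on its fixed foot, counted from 0 at the start, positive anticlockwise seen from above; endless either way. Stiff bearing, about 0.08 N m (under 1 N at the rim): it moves only while pushed and stops when let go.
- carousel_axis (a point): point on the rotor's upright turning axis, 40 mm above the bench, level with the lobes' tops. Rotor: light grey hub, 168 mm diameter, top 36 mm above the bench, with a low steel cap; round it six round darker grey lobes every 60 degrees, centred 100 mm from the axis, that make its scalloped rim, 258 mm over all. Each lobe has a well for one bottle; one is empty.
- empty_well (a point): floor centre of the empty well, 18 mm above the bench, 100 mm from the axis. Each lobe is 58 mm in diameter, 14 to 40 mm above the bench, its well 28 mm wide. Between two lobes is an open notch, 42 mm at its narrowest, wider outwards, where closed fingers can stand, centred about 115 mm from the axis, and push a lobe's side either way.
- front_spot (a point): the front position, fixed on the foot: 100 mm from the turning axis, 18 mm above the bench, in line with the orange arrow and the middle of the white tile. The front bottle's underside belongs here. From the axis it lies towards the robot, up to 0.4 rad either way.
- foot: fixed dark steel foot under the rotor. Origin: on the turning axis at bench height; -x points to the front. Its front tray, 112 mm wide, 8 mm high, reaches to 222 mm from the axis and bears the orange arrow (about 146 mm out) and a white tile, 58 x 96 mm (189 mm out, top 12 mm above the bench). Fingertips kept 16 mm or more above the bench clear it.
- blue_bottle: the one to bring to the front: dropper bottle standing loose in a well of the carousel: amber glass, 25 mm diameter, 52 mm tall, with a blue cap (21 mm) and blue rubber bulb (13 mm) on top. Origin: centre of its underside, on the well floor, 18 mm above the bench; z up; its yaw means nothing. Its top is 70 mm above the bench. 22 g.
- yellow_bottle: another bottle, to be left in its well: dropper bottle standing loose in a well of the carousel: amber glass, 25 mm diameter, 52 mm tall, with a yellow cap (21 mm) and yellow rubber bulb (13 mm) on top. Origin: centre of its underside, on the well floor, 18 mm above the bench; z up; its yaw means nothing. Its top is 70 mm above the bench. 22 g.
- white_bottle: another bottle, to be left in its well: dropper bottle standing loose in a well of the carousel: amber glass, 25 mm diameter, 52 mm tall, with a white cap (21 mm) and white rubber bulb (13 mm) on top. Origin: centre of its underside, on the well floor, 18 mm above the bench; z up; its yaw means nothing. Its top is 70 mm above the bench. 22 g.
- green_bottle: another bottle, to be left in its well: dropper bottle standing loose in a well of the carousel: amber glass, 25 mm diameter, 52 mm tall, with a green cap (21 mm) and green rubber bulb (13 mm) on top. Origin: centre of its underside, on the well floor, 18 mm above the bench; z up; its yaw means nothing. Its top is 70 mm above the bench. 22 g.
- red_bottle: another bottle, to be left in its well: dropper bottle standing loose in a well of the carousel: amber glass, 25 mm diameter, 52 mm tall, with a red cap (21 mm) and red rubber bulb (13 mm) on top. Origin: centre of its underside, on the well floor, 18 mm above the bench; z up; its yaw means nothing. Its top is 70 mm above the bench. 22 g.
- tube_rack: bystander: orange rack of capped sample tubes, 75 x 135 mm, 84 mm tall, loose on the bench to the robot's right. Origin: centre of its underside.
- marker: bystander: marker pen, 140 mm long, 12 mm thick, lying loose on the bench to the left. Origin: near its middle, at bench height; x along it.
- forceps: bystander: steel haemostatic forceps, 155 mm long, 68 mm over the finger rings, 8 mm thick, lying loose on the bench to the left. Origin: between its ends, at bench height; x along it towards the tips.
- wash_bottle: bystander: white wash bottle with red cap and spout, 68 mm diameter, 185 mm tall, loose on the bench to the right of the carousel. Origin: centre of its underside.
There are look-alikes about, which are no part of the job. There is more than one size of the red_bottle; the job needs the smaller.

How it is judged:
At the end, for the whole second after the job is handed in: The blue-capped bottle stands at the front: its centre within 14 mm (about 8 degrees of turn) of the front spot; the carousel is at rest; all five bottles stand upright on the floors of their wells (horizontal distance between blue_bottle and front_spot below 0.014 m and velocity of joint carousel between -0.05 and 0.05 rad/s and height (world z) of blue_bottle between 0.012 and 0.024 m and angle between each of blue_bottle, yellow_bottle, white_bottle, green_bottle, red_bottle's own z axis and vertical below 0.12 rad and height (world z) of yellow_bottle between 0.012 and 0.024 m and height (world z) of white_bottle between 0.012 and 0.024 m and height (world z) of green_bottle between 0.012 and 0.024 m and height (world z) of red_bottle between 0.012 and 0.024 m); the robot touches nothing.
It fails at once if a bottle is lifted (by more than 8 mm) or tipped (height (world z) of any of blue_bottle, yellow_bottle, white_bottle, green_bottle, red_bottle above 0.026 m or angle between any of blue_bottle, yellow_bottle, white_bottle, green_bottle, red_bottle's own z axis and vertical above 0.25 rad).
It fails at once if a bottle itself is pushed (more than 3 N) by the fingers or the arm (contact force between any of the fingers, the arm and blue_bottle above 3 N or contact force between any of the fingers, the arm and yellow_bottle above 3 N or contact force between any of the fingers, the arm and white_bottle above 3 N or contact force between any of the fingers, the arm and green_bottle above 3 N or contact force between any of the fingers, the arm and red_bottle above 3 N).
It fails at once if the carousel is flicked round (faster than 3 rad/s) (velocity of joint carousel above 3 rad/s or velocity of joint carousel below -3 rad/s).
It fails at once if another thing on the bench is shifted by more than 15 mm (distance of any of tube_rack, marker, forceps, wash_bottle from where it was at the start of the episode above 0.015 m).
It also fails if it takes over 42 s, if anything falls off the work surface, if the arm or the gripper's body presses on something with over 40 N, if the wrist force passes 120 N, or if a joint passes its speed limit or range.

## Working session

There is one attempt and no reset: what is moved stays moved. The work goes in short steps, Python scripts to look and compute and a tool call to move; the robot and the scene stay as the last step left them, time stands still between calls to the robot, and variables do not carry over. Pictures are saved under pics/ and viewed, about 8 in all and at most 12, crops included, and the job is handed in when it is done.

Besides the shell and the picture viewer there is one more tool, called after "Emit:" in YAML: its name, and indented under it one key for each argument. step_arm: Moves the arm, as the interface text tells. Its arguments: {"type":"object","properties":{"moves":{"type":"array"}},"required":["moves"]}

```bash
mkdir -p pics
cat > h.py <<'E'
import numpy as np, cv2
from workcell import get_obs, capture, calibration, close_job
def save(name, f):
    im=capture(name); cv2.imwrite('pics/'+f,im[:,:,::-1]); return im
def ray(name,uv):
    c=calibration(name);K=np.array(c['intrinsics']);R=np.array(c['R']);t=np.array(c['t'])
    p=cv2.undistortPoints(np.array([[uv]],float),K,np.array([c['k1'],0,0,0.]))[0,0]
    return -R.T@t, R.T@np.array([p[0],p[1],1])
def at(name,uv,z):
    o,d=ray(name,uv); return o+d*(z-o[2])/d[2]
def px(name,X):
    c=calibration(name);R=np.array(c['R']);t=np.array(c['t'])
    return cv2.projectPoints(np.array([X],float),cv2.Rodrigues(R)[0],t,np.array(c['intrinsics']),np.array([c['k1'],0,0,0.]))[0][0,0]
E
python3 - <<'E'
from h import *
save('top','top0.png'); save('side','side0.png')
o=get_obs();print(o['position'],o['orientation'],o['t'],o['gripper_width'])
for n in('top','side'):print(calibration(n))
E
```

```text
[ 0.23753645 -0.4677677   0.23077145] [-5.87561494e-04  9.72542360e-01  2.32725182e-01 -4.94298860e-05] 0.1 0.08516592743248039
{'intrinsics': array([[524.01819   ,   0.        , 315.27470562],
       [  0.        , 524.01819   , 235.21677226],
       [  0.        ,   0.        ,   1.        ]]), 'k1': -0.07630733784719919, 'R': array([[-0.08842121, -0.99607686, -0.00354739],
       [-0.97425193,  0.08722426, -0.20790647],
       [ 0.20740024, -0.01492729, -0.97814228]]), 't': array([0.06434027, 0.50376196, 1.34665223])}
{'intrinsics': array([[475.73061811,   0.        , 320.8144353 ],
       [  0.        , 475.73061811, 237.01586005],
       [  0.        ,   0.        ,   1.        ]]), 'k1': -0.03476539288015745, 'R': array([[ 0.98966009, -0.14282165, -0.01322451],
       [-0.0939017 , -0.5754506 , -0.81242789],
       [ 0.10842224,  0.80526926, -0.58291168]]), 't': array([-0.49379609,  0.12956364,  0.95081656])}
```

View pics/top0.png

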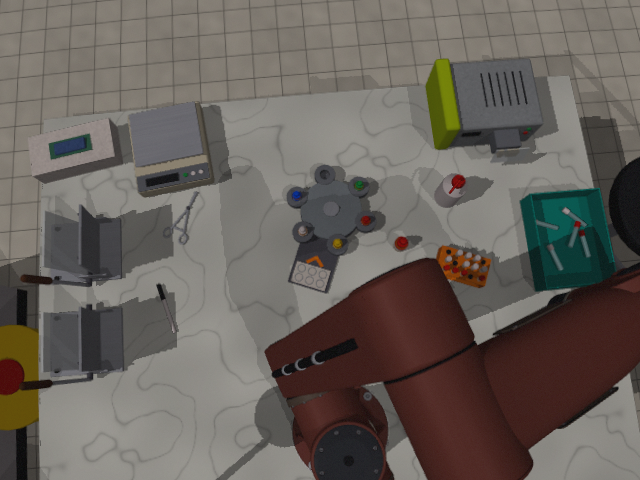

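View pics/side0.png

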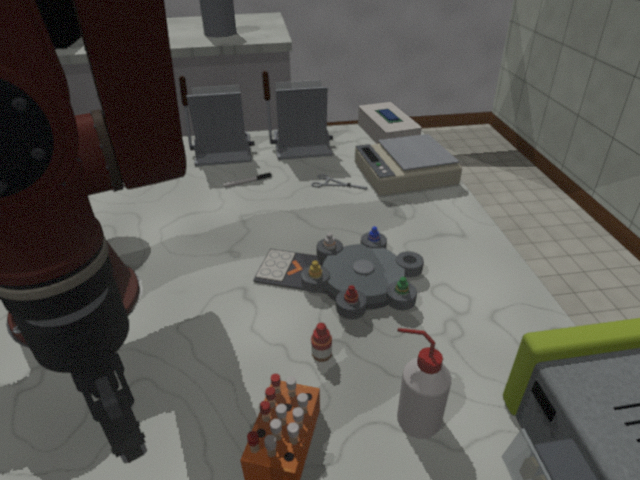

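The top view shows the axis near (334,209), with caps at blue (297,196), white (303,232), yellow (338,244), red (366,220) and green (359,186). The empty well is at (325,174) and the tile at (311,274). The side view agrees, with caps at blue (374,233), white (330,241), yellow (316,269), red (351,293) and green (402,285). The larger look-alike red bottle stands alone at top (401,243).

Run:
```python
from h import *
from scipy.optimize import least_squares
T=dict(blue=(297,196),white=(303,232),yellow=(338,244),red=(366,220),green=(359,186))
S=dict(blue=(374,235),white=(330,243),yellow=(316,269),red=(351,293),green=(402,285))
off=dict(blue=0,white=1,yellow=2,red=3,green=4)
def f(p):
    r=[]
    for k in T:
        a=p[2]+off[k]*np.pi/3
        X=[p[0]+.1*np.cos(a),p[1]+.1*np.sin(a),.062]
        r+=list(px('top',X)-T[k])+list(px('side',X)-S[k])
    return r
s=least_squares(f,[.55,0,2.])
print(s.x,np.round(s.fun,1))
x,y,a=s.x
ctr=at('top',(334,209),.04);print('hub',ctr)
for n,uv,z in(('top',(313,275),.012),('side',(275,266),.012),('top',(315,261),.008),('side',(295,268),.008)):
    P=at(n,uv,z);d=P[:2]-s.x[:2];print(n,P,np.hypot(*d),np.arctan2(d[1],d[0]))
print('big red',at('top',(401,243),.06),at('side',(321,340),.04),'rack',at('top',(463,266),.08),'wash',at('top',(455,188),.12))
print('marker',at('top',(160,285),.0),at('top',(176,331),0.))
T=np.array(calibration('wrist')['T_tool_cam']);print(T.round(3))
```

```text
[ 0.57906308 -0.03540558  1.12984139] [ 1.4 -1.5 -0.9 -3.   1.5 -1.9 -1.9 -4.5  1.9 -1.2 -2.3 -1.7  2.4 -0.8
 -0.6 -0.8  2.4 -2.  -0.1 -1.4]
hub [ 0.57848064 -0.03814681  0.04      ]
top [0.40700217 0.03460747 0.012     ] 0.18576001408953896 2.7551448821024356
side [0.40522915 0.03451524 0.012     ] 0.18736904165232313 2.7591673318828276
top [0.44540213 0.02578025 0.008     ] 0.1469998479899055 2.712296888176691
side [0.44711051 0.02593322 0.008     ] 0.1455126428761015 2.7064542705536736
big red [ 0.46470401 -0.20520647  0.06      ] [ 0.46919103 -0.21215928  0.04      ] rack [ 0.38601457 -0.3555713   0.08      ] wash [ 0.58604657 -0.35310729  0.12      ]
marker [0.41766577 0.45507861 0.        ] [0.28939763 0.41562981 0.        ]
[[-0.    -0.96  -0.28   0.07 ]
 [ 1.    -0.    -0.001 -0.   ]
 [ 0.    -0.28   0.96  -0.143]
 [ 0.     0.     0.     1.   ]]
```

Emit:
step_arm:
  moves:
    - [[-1,0,0,-0.02,0],[-1,0.044,-0.0176,0,0],[-1,0.044,-0.0176,0,0],[-1,0.044,-0.0176,0,0],[-1,0.044,-0.0176,0,0],[-1,0.044,-0.0176,0,0],[-1,0.044,-0.0176,0,0],[-1,0.044,-0.0176,0,0],[-1,0.044,-0.0176,0,0],[-1,0.044,-0.0176,0,0],[-1,0.044,-0.0176,0,0],[-1,0.044,-0.0176,0,0],[-1,0.044,-0.0176,0,0],[-1,0.044,-0.0176,0,0],[-1,0.044,-0.0176,0,0],[-1,0,0,0,-9.8],[-1,0,0,0,-9.8],[-1,0,0,0,-9.8],[-1,0,0,0,-9.8],[-1,0,0,0,-9.8]]

```text
t: 2.6
position: [0.6868, 0.0492, 0.2422]
orientation: [-0.006, 0.781, 0.625, -0.003]
contact_force: [-0.5, 0.4, 0.5]
gripper_width: -0.0002
```

Emit:
step_arm:
  moves:
    - [[-1,0,0,0,-9.8],[-1,0,0,0,-9.8],[-1,0,0,0,-9.8],[-1,0,0,0,-9.8],[-1,0,0,0,-9.8],[-1,0,0,0,0]]

```text
t: 3.35
position: [0.6853, 0.0493, 0.2386]
orientation: [-0.01, 0.439, 0.899, -0.002]
contact_force: [-0.1, 1.3, -0.3]
gripper_width: -0.0
```

```bash
cat >> h.py <<'E'
C=np.array([.579,-.036])
def pol():
    o=get_obs();q=o['orientation'];p=o['position']
    from scipy.spatial.transform import Rotation as Ro
    R=Ro.from_quat([q[1],q[2],q[3],q[0]]).as_matrix()
    d=p[:2]-C
    print('t',o['t'],'p',np.round(p,4),'r',np.hypot(*d).round(4),'th',np.degrees(np.arctan2(d[1],d[0])).round(1),'phi',np.degrees(np.arctan2(R[1,0],R[0,0])).round(1),'tilt',R[2].round(3),'F',np.round(o['contact_force'],1),'w',o['gripper_width'])
    return R,p
E
python3 -c "
from h import *
R,p=pol(); th=np.radians(34.7)
g=np.array([*(C+.115*np.array([np.cos(th),np.sin(th)])),.25]); print('tool shift',R.T@(g-p))
save('wrist','w1.png')"
```

```text
t 3.35 p [0.6853 0.0493 0.2386] r 0.1363 th 38.8 phi 127.9 tilt [ 0.016 -0.012 -1.   ] F [-0.1  1.3 -0.3] w -1.53735244032658e-05
tool shift [-0.00827926 -0.02158849 -0.01128194]
```

View pics/w1.png

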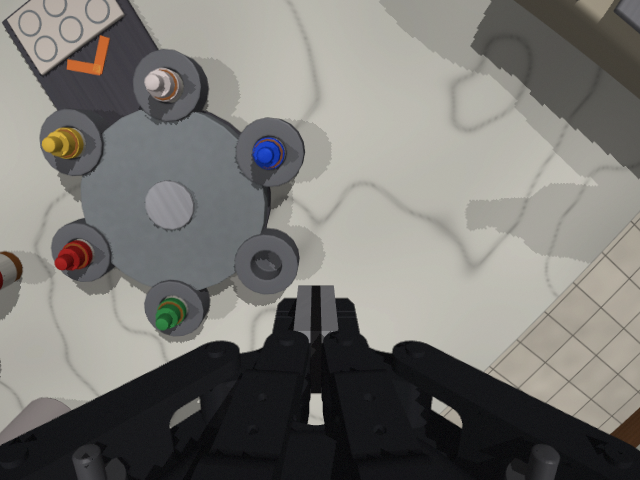

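The wrist view shows the hub cap at (169,205), lobe tops for blue at (270,152) and empty at (267,263), and the tile and arrow at upper left. The shut fingertips are just outside the blue/empty notch. I'll refine the axis and angles from this picture.

Run:
```python
from h import *
R,p=pol(); c=calibration('wrist');T=np.array(c['T_tool_cam'])
Rc=R@T[:3,:3]; oc=p+R@T[:3,3]
def aw(uv,z):
    q=cv2.undistortPoints(np.array([[uv]],float),np.array(c['intrinsics']),np.array([c['k1'],0,0,0.]))[0,0]
    d=Rc@np.array([q[0],q[1],1]); return (oc+d*(z-oc[2])/d[2])[:2]
A=aw((169,205),.04); print('axis',A)
L={'blue':(270,152),'empty':(267,263),'green':(177,308),'white':(170,86),'yellow':(71,141),'red':(81,251)}
Ps=np.array([aw(v,.04) for v in L.values()]); C6=Ps.mean(0); print('mean',C6)
for k,P in zip(L,Ps): d=P-C6; print(k,np.hypot(*d).round(4),np.degrees(np.arctan2(d[1],d[0])).round(1))
for uv,z in (((66,29),.012),((90,62),.008)): d=aw(uv,z)-C6; print(np.hypot(*d),np.degrees(np.arctan2(d[1],d[0])))
```

```text
t 3.4 p [0.6853 0.0493 0.2386] r 0.1363 th 38.8 phi 127.8 tilt [ 0.016 -0.012 -1.   ] F [-0.7 -0.2 -0.8] w 0.0002922795667682972
axis [ 0.58104756 -0.02994848]
mean [ 0.58195986 -0.02791754]
blue 0.0984 64.4
empty 0.0986 4.6
green 0.0995 -54.6
white 0.0982 123.6
yellow 0.1005 -175.5
red 0.0997 -116.1
0.178700516231382 159.5631899580783
0.14553367842599682 159.59820380386432
```

Emit:
step_arm:
  moves:
    - [[-1,-0.01,-0.013,0,3],[-1,0,0,0.03,0],[-1,0,0,0.04,0],[-1,0,0,0.04,0],[-1,0,0,0.03,0],[-1,0,0,0,0]]

```text
t: 4.15
position: [0.6773, 0.0277, 0.0955]
orientation: [-0.009, 0.478, 0.879, -0.003]
contact_force: [-0.1, 0.3, 0.8]
gripper_width: 0.0001
```

```bash
sed -i 's/^C=.*/C=np.array([.581,-.032])/' h.py; python3 -c "
from h import *
R,p=pol(); th=np.radians(34.7)
g=np.array([*(C+.117*np.array([np.cos(th),np.sin(th)])),.025]); print('tool shift',R.T@(g-p))
save('wrist','w2.png')"
```

```text
t 4.15 p [0.6773 0.0277 0.0955] r 0.1134 th 31.8 phi 122.9 tilt [ 0.013 -0.013 -1.   ] F [-0.1  0.3  0.8] w 8.643644057660555e-05
tool shift [0.00493916 0.00452698 0.07052879]
```

View pics/w2.png

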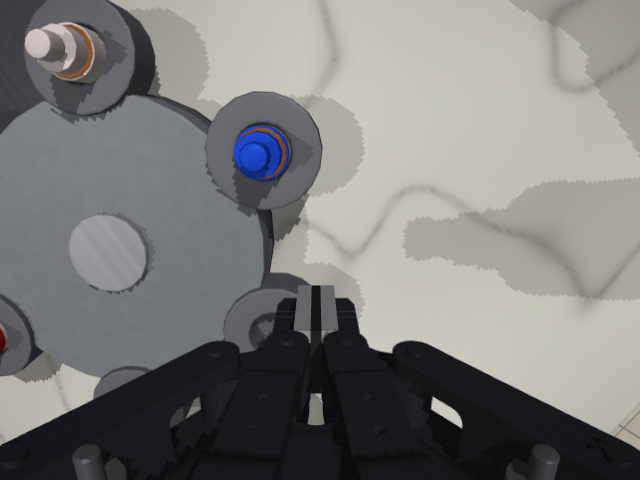

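The hub cap is at (108,252), the blue lobe's top is centred at (264,150), and the fingertips are at (316,288), over the empty side of the notch. I'll check this numerically.

```bash
cat >> h.py <<'E'
def wr():
    R,p=pol(); c=calibration('wrist');T=np.array(c['T_tool_cam'])
    Rc=R@T[:3,:3]; oc=p+R@T[:3,3]
    def aw(uv,z):
        q=cv2.undistortPoints(np.array([[uv]],float),np.array(c['intrinsics']),np.array([c['k1'],0,0,0.]))[0,0]
        d=Rc@np.array([q[0],q[1],1]); return (oc+d*(z-oc[2])/d[2])[:2]
    return aw,R,p
E
python3 - <<'E'
from h import *
aw,R,p=wr()
A=aw((108,252),.04);B=aw((264,150),.04);W=aw((92,55),.04)
print(A,B,W,np.hypot(*(B-A)),np.degrees(np.arctan2(*(B-A)[::-1])))
# axis from blue+white with r=.1
m=(B+W)/2;d=W-B;d/=np.hypot(*d);print('axis2',m+np.array([-d[1],d[0]])*.0866)
th=np.radians(33);g=np.array([*(A+.117*np.array([np.cos(th),np.sin(th)])),.025]);print(R.T@(g-p))
E
```

```text
t 4.2 p [0.6785 0.0277 0.0972] r 0.1143 th 31.5 phi 123.0 tilt [ 0.011 -0.011 -1.   ] F [0.  0.5 0.1] w -0.0001420878284112904
[ 0.58220584 -0.03061291] [0.62557164 0.06059794] [0.53197601 0.05474575] 0.10099511240693063 64.57145114330868
axis2 [ 0.58417805 -0.02875937]
[0.00276616 0.00529552 0.07221925]
```

Emit:
step_arm:
  moves:
    - [[-1,0.003,0.005,0,-1],[-1,0,0,0.03,0],[-1,0,0,0.03,0],[-1,0,0,0.012,0],[-1,0,0,0,0]]

```text
t: 4.82
position: [0.687, 0.0332, 0.0327]
orientation: [-0.001, 0.47, 0.882, 0.001]
contact_force: [0.0, 0.7, -0.4]
gripper_width: -0.0001
```

```bash
sed -i 's/^C=.*/C=np.array([.582,-.031])/' h.py; python3 -c "
from h import *
pol()"
```

```text
t 4.825 p [0.687  0.0332 0.0327] r 0.1231 th 31.5 phi 123.9 tilt [ 0.003  0.    -1.   ] F [ 0.   0.7 -0.4] w -0.00011193253256591448
```

Emit:
step_arm:
  moves:
    - [[-1,0,-0.007,0.007,1],[-1,0.005,0,0,-3],[-1,0.008,-0.0005,0,-4],[-1,0.008,-0.0005,0,-4],[-1,0.008,-0.0005,0,-4],[-1,0.008,-0.0005,0,-4],[-1,0.008,-0.0005,0,-4]]

```text
t: 5.7
position: [0.6518, 0.0591, 0.0321]
orientation: [0.004, 0.291, 0.957, 0.002]
contact_force: [0.8, 0.1, -0.3]
gripper_width: -0.0
```

```bash
python3 -c "
from h import *
pol()"
```

```text
t 5.7 p [0.6518 0.0591 0.0321] r 0.1139 th 52.2 phi 146.2 tilt [-0.007  0.007 -1.   ] F [ 0.8  0.1 -0.3] w -3.685775333189562e-05
```

Emit:
step_arm:
  moves:
    - [[-1,0.007,0,0.004,-2],[-1,0.008,0,0.003,-3],[-1,0.008,0,0.001,-4],[-1,0.008,0,0,-4],[-1,0.008,0,0,-4],[-1,0.008,0,0,-4],[-1,0.008,0,0,-4],[-1,0.008,0,0,-4]]

```text
t: 6.7
position: [0.5942, 0.0824, 0.0259]
orientation: [0.009, 0.037, 0.999, 0.001]
contact_force: [1.0, 0.5, 0.0]
gripper_width: -0.0001
```

```bash
python3 -c "
from h import *
pol();save('top','t2.png')
im=cv2.imread('pics/t2.png')[130:310,220:440];cv2.imwrite('pics/t2c.png',cv2.resize(im,None,fx=3,fy=3,interpolation=2))"
```

```text
t 6.7 p [0.5942 0.0824 0.0259] r 0.1141 th 83.8 phi 175.7 tilt [-0.018  0.003 -1.   ] F [1.  0.5 0. ] w -0.00011658500909671081
```

View pics/t2c.png

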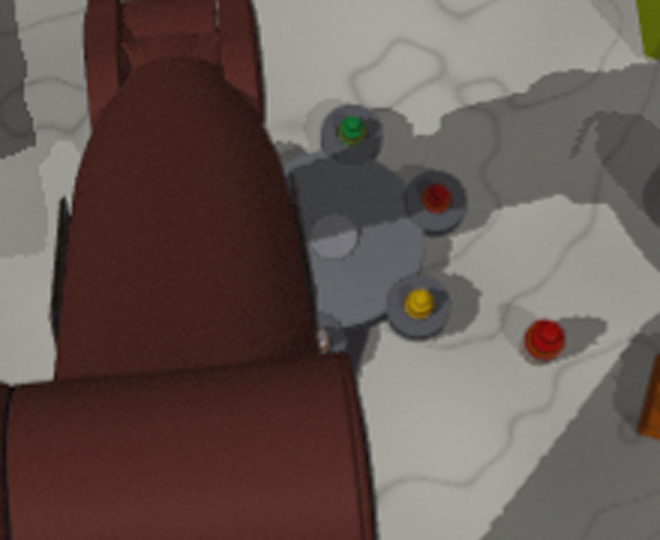

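The crop shows the arm covering the left side. Green is at (352,128), red at (436,198) and yellow at (420,302), so the rotor has turned about 40° anticlockwise and all the visible bottles are upright. I'll keep pushing.

Emit:
step_arm:
  moves:
    - [[-1,0.008,0,0,-3],[-1,0.008,0,0,-4],[-1,0.008,0,0,-4],[-1,0.008,0,0,-4],[-1,0.008,0,0,-4],[-1,0.008,0,0,-4],[-1,0.008,0,0,-4],[-1,0.008,0,0,-4],[-1,0.006,0,0,-3],[-1,0.004,0,0,-2]]

```text
t: 8.0
position: [0.5226, 0.0667, 0.0265]
orientation: [0.012, -0.276, 0.961, -0.002]
contact_force: [0.9, 1.0, -0.1]
gripper_width: -0.0
```

```bash
python3 -c "
from h import *
pol();save('wrist','w3.png')"
```

```text
t 8.0 p [0.5226 0.0667 0.0265] r 0.1143 th 121.3 phi -148.0 tilt [-0.022 -0.011 -1.   ] F [ 0.9  1.  -0.1] w -9.935520021541755e-06
```

View pics/w3.png

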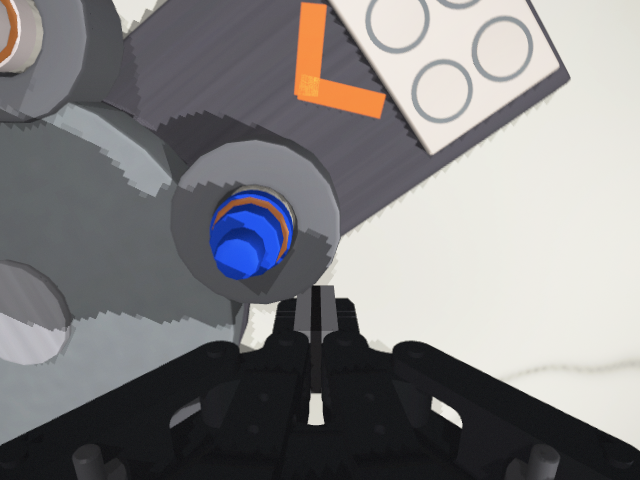

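Blue's lobe top is centred near (256,222), the hub cap is near (18,312) and the arrow's apex is at about (297,97). Blue still has some way to go.

Run:
```python
from h import *
aw,R,p=wr()
A=aw((18,312),.04);B=aw((256,222),.04)
print('axis',A,B)
m1=aw((327,10),.008);m2=aw((380,112),.008);ap=aw((298,97),.008);m=(m1+m2)/2
v=np.array([*(ap-m)]);print('arrow line dir',np.degrees(np.arctan2(*(-v)[::-1])))
for c in (C,A):
  for k,P in dict(blue=B,apex=ap,mid=m,tilec=aw((485,-40),.012)).items():
    d=P-c;print(k,np.hypot(*d).round(4),np.degrees(np.arctan2(*d[::-1])).round(1))
```

```text
t 8.05 p [0.5221 0.0665 0.0265] r 0.1144 th 121.6 phi -147.9 tilt [-0.022 -0.011 -1.   ] F [-0.2  0.1 -0.9] w -8.15935936307929e-05
axis [ 0.5778822 -0.0293501] [0.49946462 0.02983089]
arrow line dir 152.8227603247616
blue 0.1025 143.6
apex 0.133 157.8
mid 0.1572 157.0
tilec 0.2133 157.7
blue 0.0982 143.0
apex 0.1285 157.7
mid 0.1528 157.0
tilec 0.2088 157.7
```

Emit:
step_arm:
  moves:
    - [[-1,0.007,0,0,-3],[-1,0.008,0,0,-4],[-1,0.006,0,0,-3],[-1,0.004,0,0,-2],[-1,0.002,0,0,-1],[-1,0,0,0,0]]

```text
t: 8.8
position: [0.5014, 0.0499, 0.0269]
orientation: [0.013, -0.381, 0.924, -0.004]
contact_force: [-0.1, -0.1, -0.3]
gripper_width: 0.0001
```

```bash
python3 -c "
from h import *
pol()"
```

```text
t 8.8 p [0.5014 0.0499 0.0269] r 0.1141 th 134.9 phi -135.2 tilt [-0.021 -0.017 -1.   ] F [-0.1 -0.1 -0.3] w 9.919128184915002e-05
```

Emit:
step_arm:
  moves:
    - [[-1,-0.006,0,0,0],[-1,0,0,0,0],[-1,0,0,-0.02,0],[-1,0,0,-0.04,0],[-1,0,0,-0.04,0],[-1,0,0,-0.04,0],[-1,-0.02,0.02,-0.03,0],[-1,0,0,0,0]]

```text
t: 9.8
position: [0.5019, 0.0834, 0.2021]
orientation: [0.013, -0.38, 0.925, -0.004]
contact_force: [0.2, 0.2, -0.1]
gripper_width: 0.0001
```

```bash
python3 -c "
from h import *
pol();save('wrist','w4.png')"
```

```text
t 9.8 p [0.5019 0.0834 0.2021] r 0.1396 th 125.0 phi -135.3 tilt [-0.021 -0.017 -1.   ] F [ 0.2  0.2 -0.1] w 5.602584834206725e-05
```

View pics/w4.png

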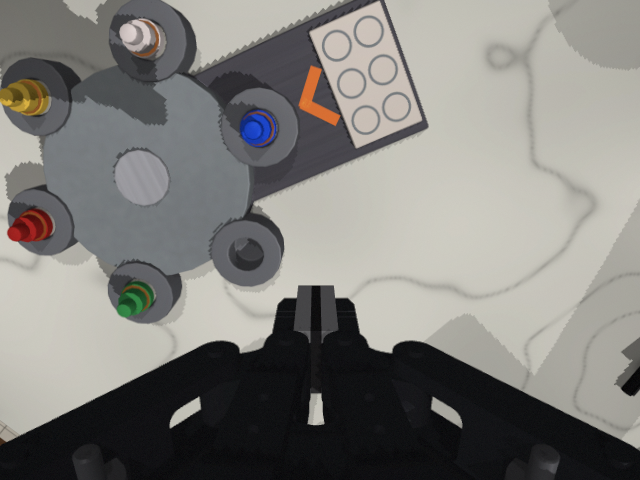

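The blue lobe's top, near (260,126), is in line with the arrow apex at (300,104) and the tile's middle at (367,74). The fingers are clear and the bottles upright.

Run:
```python
from h import *
aw,R,p=wr()
L=[(261,126),(247,247),(144,288),(40,218),(36,93),(152,37)]
Ps=np.array([aw(v,.04) for v in L]);c6=Ps.mean(0);A=aw((141,178),.04);print(c6,A)
f=np.array([aw((367,74),.012),aw((300,104),.008)])
for c in (c6,A):
  for P in (*Ps[:1],*f): d=P-c;print(np.hypot(*d).round(4),np.degrees(np.arctan2(*d[::-1])).round(1))
a=[np.degrees(np.arctan2(*(P-c6)[::-1]))for P in Ps];print((np.array(a)+60*np.arange(6))%360)
```

```text
t 9.85 p [0.5012 0.0826 0.2008] r 0.1394 th 125.4 phi -135.4 tilt [-0.019 -0.016 -1.   ] F [-1.1 -0.7 -0.6] w -2.9947112969439226e-05
[ 0.57441914 -0.03176956] [ 0.57931653 -0.03119271]
0.0972 155.0
0.1846 157.6
0.128 157.4
0.1015 156.5
0.1889 158.3
0.1324 158.4
[155.03117245 156.74579165 157.14077432 155.60202339 156.49708285
 155.19346028]
```

Blue is within about 2° (3–4 mm) of the front, well inside the 14 mm limit, so I'm handing in.

```bash
python3 -c "
from h import *
print(close_job())"
```

```text
the job is handed in; nothing more can be done
None
```

The blue-capped bottle now stands at the front, and the job is handed in. I put the shut fingers in the notch behind its lobe and pushed the rim about 92° anticlockwise at roughly 0.6 rad/s. Then I backed off and lifted clear, finishing at about 10 s of the 42 s allowed.

- **Position:** the last wrist picture puts blue about 2–2.5° (3–4 mm) short of the arrow and tile line, against the 14 mm allowed. The axis position differed by up to about 7 mm between views, but the angle estimates agreed within about 2°.
- **Bottles:** all five look upright in their wells.
- **Contact:** the fingers are clear of everything. Contact force stayed around 1 N at every reading I took.
- **Not checked:** I took no last picture of the rack, marker, forceps and wash bottle, though the arm's route kept well clear of them. I did not measure that the carousel was at rest either. I relied on its stiff bearing and on the fingers being clear.

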